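Weigh out a batch of nuts on the trip scale and put the rest away

TASK

Weigh out one batch of the long steel nuts: set them one after another into the aluminium tip bucket until their weight alone trips it and it dumps them into the black tote beneath, then swing the empty bucket back upright until it rests on its stop. Put the nuts that are left over into the black stock box and shut its yellow lid. Nuts get into the tote only by way of the bucket, and the jar, tape measure and spirit level stay where they are.

Things in the scene. Friction and masses are not known exactly. Their poses are not given: they have to be found in the camera images.
- stand: Fixed grey stand of the trip scale; place and yaw vary. Origin on the bench straight below the bucket's axle; +x is the way the bucket tips (roughly away from the robot), y runs along the axle. The axle is 190 mm above the bench. Two posts stand at y = +-117 mm (12 mm thick, from x = -60 to +15 mm), top at 205 mm.
- bucket (a joint): Angle of the tip bucket about its axle (+y of the stand), rad: 0 = upright on its stop, 1.4 = fully tipped on the other. Damped: tipping takes about a second, and the bar then swings up over the pan, so lift the hand clear. Trips when three or four nuts stand mid-pan, sooner the nearer they are to the lip. Past about 0.6 it stays tipped until swung back (5 to 8 N at the bar); brought below about 0.4 with nothing in it, it falls upright by itself.
- pan (a point): Middle of the bucket's pan floor (upper face), 55 mm ahead of the axle and 30 mm above it when upright (so 220 mm above the bench); moves and turns with the bucket. Aluminium pan, inside 110 mm (x, +-55 from here) by 192 mm (y); rear and side walls 60 mm high over the floor; no front wall but a lip that slopes up 15 mm over the next 33 mm beyond x = +55.
- bar (a point): Centre of the counterweight bar: dark steel, 30 mm diameter, 120 mm long, parallel to the axle, carried behind the pan by straps at its ends, its middle 100 mm free to grip. 80 mm behind the axle and 75 mm above it when upright (so 265 mm above the bench), 60 mm ahead and 92 mm above it when fully tipped; moves with the bucket.
- tote: Fixed open black tote under the bucket, 270 (x) by 250 (y) by 80 mm high, 4 mm walls. Origin: centre of its underside, 120 mm ahead of the stand's origin, same axes.
- tote_floor (a point): Centre of the tote's inner floor, 4 mm above the bench.
- stockbox: Fixed open black stock box, 210 (x) by 100 (y) by 58 mm high outside, 5 mm walls and floor. Origin: centre of its underside, x along its length, roughly away from the robot; the lid's hinge is on the +x end. Place and yaw vary.
- lid (a joint): Angle of the stock box's yellow lid, rad: 0 = shut, 1.9 = open, leaning back past upright on its stop. The lid is a 6 mm plate with low ribs, as large as the box, 0.15 kg, no handle, hinged across the top of the box's +x end; its free end is about 210 mm from the hinge. It falls shut by itself once pushed (towards the robot) clearly past upright, below about 1.5.
- lid_hinge (a point): Point on the lid's hinge line, middle of the box's +x end, at the height of the box's rim.
- nut0: Steel long hex nut (coupling nut), 36 mm across flats, 41.6 mm across corners, 40 mm tall, about 200 g (each varies by some 15 %). Origin: centre of its underside, z along its axis (up while it stands). Two of its flats face along its own +y and -y, the others follow every 60 degrees. It starts standing on the bench; five or six of the six are present.
- nut1: Another long hex nut just like nut0 (or absent).
- nut2: Another long hex nut just like nut0 (or absent).
- nut3: Another long hex nut just like nut0 (or absent).
- nut4: Another long hex nut just like nut0 (or absent).
- nut5: Another long hex nut just like nut0 (or absent).
- jar: Bystander: glass screw jar with a steel cap, 64 mm diameter, 85 mm high. Origin: centre of its underside.
- tape: Bystander: yellow tape measure, 65 x 40 x 60 mm high. Origin: centre of its underside.
- level: Bystander: blue torpedo level, 40 x 230 x 22 mm, lying along its y. Origin: centre of its underside.
There are look-alikes about, which are no part of the job. What is shaped like the nut0 but purple or turquoise is not meant. What is shaped like the nut4 but brown is not meant.

How it is judged:
On the way, in this order (a step that is already met when the one before it is completed fails the run):
1. the bucket tips over under the weight of at least two nuts, with the robot not touching it (value of joint bucket between 0.3 and 1.2 rad and contact force between each of the arm, the fingers and bucket below 0.5 N and (distance between each of nut0, nut1 and pan below 0.115 m or distance between each of nut0, nut2 and pan below 0.115 m or distance between each of nut0, nut3 and pan below 0.115 m or distance between each of nut0, nut4 and pan below 0.115 m or distance between each of nut0, nut5 and pan below 0.115 m or distance between each of nut1, nut2 and pan below 0.115 m or distance between each of nut1, nut3 and pan below 0.115 m or distance between each of nut1, nut4 and pan below 0.115 m or distance between each of nut1, nut5 and pan below 0.115 m or distance between each of nut2, nut3 and pan below 0.115 m or distance between each of nut2, nut4 and pan below 0.115 m or distance between each of nut2, nut5 and pan below 0.115 m or distance between each of nut3, nut4 and pan below 0.115 m or distance between each of nut3, nut5 and pan below 0.115 m or distance between each of nut4, nut5 and pan below 0.115 m)).
2. the bucket is fully tipped (value of joint bucket above 1.25 rad), for 0.2 s.
3. the bucket is back upright (value of joint bucket below 0.06 rad), for 0.3 s.
At the end, for the whole second after the job is handed in: The bucket is upright (joint under 0.06 rad), the lid shut (under 0.06 rad), every nut lies at rest inside the tote or inside the stock box, with at least one in each (only one batch is weighed) (value of joint each of bucket, lid below 0.06 rad and ((x of nut0 in the frame of tote between -0.131 and 0.131 m and y of nut0 in the frame of tote between -0.121 and 0.121 m and z of nut0 in the frame of tote between -0.01 and 0.075 m) or (x of nut0 in the frame of stockbox between -0.1 and 0.1 m and y of nut0 in the frame of stockbox between -0.045 and 0.045 m and z of nut0 in the frame of stockbox between -0.01 and 0.053 m)) and ((x of nut1 in the frame of tote between -0.131 and 0.131 m and y of nut1 in the frame of tote between -0.121 and 0.121 m and z of nut1 in the frame of tote between -0.01 and 0.075 m) or (x of nut1 in the frame of stockbox between -0.1 and 0.1 m and y of nut1 in the frame of stockbox between -0.045 and 0.045 m and z of nut1 in the frame of stockbox between -0.01 and 0.053 m)) and ((x of nut2 in the frame of tote between -0.131 and 0.131 m and y of nut2 in the frame of tote between -0.121 and 0.121 m and z of nut2 in the frame of tote between -0.01 and 0.075 m) or (x of nut2 in the frame of stockbox between -0.1 and 0.1 m and y of nut2 in the frame of stockbox between -0.045 and 0.045 m and z of nut2 in the frame of stockbox between -0.01 and 0.053 m)) and ((x of nut3 in the frame of tote between -0.131 and 0.131 m and y of nut3 in the frame of tote between -0.121 and 0.121 m and z of nut3 in the frame of tote between -0.01 and 0.075 m) or (x of nut3 in the frame of stockbox between -0.1 and 0.1 m and y of nut3 in the frame of stockbox between -0.045 and 0.045 m and z of nut3 in the frame of stockbox between -0.01 and 0.053 m)) and ((x of nut4 in the frame of tote between -0.131 and 0.131 m and y of nut4 in the frame of tote between -0.121 and 0.121 m and z of nut4 in the frame of tote between -0.01 and 0.075 m) or (x of nut4 in the frame of stockbox between -0.1 and 0.1 m and y of nut4 in the frame of stockbox between -0.045 and 0.045 m and z of nut4 in the frame of stockbox between -0.01 and 0.053 m)) and ((x of nut5 in the frame of tote between -0.131 and 0.131 m and y of nut5 in the frame of tote between -0.121 and 0.121 m and z of nut5 in the frame of tote between -0.01 and 0.075 m) or (x of nut5 in the frame of stockbox between -0.1 and 0.1 m and y of nut5 in the frame of stockbox between -0.045 and 0.045 m and z of nut5 in the frame of stockbox between -0.01 and 0.053 m)) and ((x of nut0 in the frame of stockbox between -0.1 and 0.1 m and y of nut0 in the frame of stockbox between -0.045 and 0.045 m and z of nut0 in the frame of stockbox between -0.01 and 0.053 m) or (x of nut1 in the frame of stockbox between -0.1 and 0.1 m and y of nut1 in the frame of stockbox between -0.045 and 0.045 m and z of nut1 in the frame of stockbox between -0.01 and 0.053 m) or (x of nut2 in the frame of stockbox between -0.1 and 0.1 m and y of nut2 in the frame of stockbox between -0.045 and 0.045 m and z of nut2 in the frame of stockbox between -0.01 and 0.053 m) or (x of nut3 in the frame of stockbox between -0.1 and 0.1 m and y of nut3 in the frame of stockbox between -0.045 and 0.045 m and z of nut3 in the frame of stockbox between -0.01 and 0.053 m) or (x of nut4 in the frame of stockbox between -0.1 and 0.1 m and y of nut4 in the frame of stockbox between -0.045 and 0.045 m and z of nut4 in the frame of stockbox between -0.01 and 0.053 m) or (x of nut5 in the frame of stockbox between -0.1 and 0.1 m and y of nut5 in the frame of stockbox between -0.045 and 0.045 m and z of nut5 in the frame of stockbox between -0.01 and 0.053 m)) and ((x of nut0 in the frame of tote between -0.131 and 0.131 m and y of nut0 in the frame of tote between -0.121 and 0.121 m and z of nut0 in the frame of tote between -0.01 and 0.075 m) or (x of nut1 in the frame of tote between -0.131 and 0.131 m and y of nut1 in the frame of tote between -0.121 and 0.121 m and z of nut1 in the frame of tote between -0.01 and 0.075 m) or (x of nut2 in the frame of tote between -0.131 and 0.131 m and y of nut2 in the frame of tote between -0.121 and 0.121 m and z of nut2 in the frame of tote between -0.01 and 0.075 m) or (x of nut3 in the frame of tote between -0.131 and 0.131 m and y of nut3 in the frame of tote between -0.121 and 0.121 m and z of nut3 in the frame of tote between -0.01 and 0.075 m) or (x of nut4 in the frame of tote between -0.131 and 0.131 m and y of nut4 in the frame of tote between -0.121 and 0.121 m and z of nut4 in the frame of tote between -0.01 and 0.075 m) or (x of nut5 in the frame of tote between -0.131 and 0.131 m and y of nut5 in the frame of tote between -0.121 and 0.121 m and z of nut5 in the frame of tote between -0.01 and 0.075 m)) and linear speed of each of nut0, nut1, nut2, nut3, nut4, nut5 below 0.03 m/s); the robot touches nothing.
It fails at once if a bystander is moved by more than 30 mm (distance of any of jar, tape, level from where it was at the start of the episode above 0.03 m).
It fails at once if a nut is handled by the fingers inside the tote ((contact force between the fingers and nut0 above 1 N and distance between nut0 and tote_floor below 0.12 m and height (world z) of nut0 below 0.07 m) or (contact force between the fingers and nut1 above 1 N and distance between nut1 and tote_floor below 0.12 m and height (world z) of nut1 below 0.07 m) or (contact force between the fingers and nut2 above 1 N and distance between nut2 and tote_floor below 0.12 m and height (world z) of nut2 below 0.07 m) or (contact force between the fingers and nut3 above 1 N and distance between nut3 and tote_floor below 0.12 m and height (world z) of nut3 below 0.07 m) or (contact force between the fingers and nut4 above 1 N and distance between nut4 and tote_floor below 0.12 m and height (world z) of nut4 below 0.07 m) or (contact force between the fingers and nut5 above 1 N and distance between nut5 and tote_floor below 0.12 m and height (world z) of nut5 below 0.07 m)).
Of nut0, nut1, nut2, nut3, nut4, nut5 only 5 to 6 are there at a start; the rules pass over those that are not, and their reading is None.
At some moment in a run one of nut0, nut1, nut2, nut3, nut4, nut5 may be knocked a few centimetres aside while the robot is not near it.
Once in a run the grip may slacken for a moment while it holds something.
It also fails if it takes over 208 s, if anything falls off the work surface, if the arm or the gripper's body presses on something with over 40 N, if the wrist force passes 120 N, or if a joint passes its speed limit or range.

ROBOT

A 7-joint arm with a two-finger parallel gripper is mounted at the origin on the work surface. World frame = base frame: x ahead of the robot, y to its left, z up, the work surface at z = 0. Lengths are in m, angles in rad, forces in N, time in s.
With the tool pointing down it reaches from about 0.4 to 0.85 m from the base axis. Payload 4.5 kg.
Tool frame: the origin (TCP) lies at the very end of the fingers, on their centre line; the grasp point (between the pads) lies 19 mm behind it (tcp_to_grasp is the z of the grasp point in the tool frame, in m); z points along the fingers, y is the line along which they close (so a half turn about z gives the same grasp; the last joint's range is limited). The gripper opens to 88 mm and grips with 3 to 60 N. Pads are 18 mm wide; open, the fingers measure 123 mm over their backs; the gripper's body (75 mm by 187 mm) begins 45 mm behind the grasp point.
Start: joints at [-1.252, 0.689, -0.195, 1.565, 0.157, 0.902, -0.215], TCP at [0.176, 0.6, 0.239] pointing down, gripper open.
Joint ranges: [-3.01, 3.01], [-0.46, 2.08], [-1.47, 1.51], [0.13, 2.56], [-1, 4.14], [0.04, 2.09], [-2.66, 2.66]. Speed limits (rad/s): [2.57, 2.57, 3.14, 3.14, 3.14, 3.14, 3.14].

INTERFACE

Orientations are given as a unit quaternion [x, y, z, w].
In Python, from plant import * gives the robot as it stands. The module is installed in compiled form; this text tells all that it offers.
- The arm moves only by the shell command python3 -m jog 'ROWS' [OPENING] [FORCE]. ROWS is JSON, a list that holds one entry, the list of rows, each a list of 6 numbers: the shift along the tool's x, y, z in m, then the turn, a rotation vector about the tool's x, y, z in rad. In form: [[[dx, dy, dz, ax, ay, az], ...]]. A call has 1 to 12 rows; each row shifts and turns the commanded pose from where the row before left it, along the tool's axes as they then stand; what a row does not reach is not made up. A row lasts 1/8 s, in which the tool goes at most 62.5 mm and 10.7 degrees, less where a joint would pass 70% of its speed; a pose out of reach is approached as far as the arm can. A call with a gripper value outside its range is refused whole. OPENING is the finger opening in m, from 0 to 0.0881, set as the call begins (- or left out, the last holds). The fingers move at their own pace and stop on an object; FORCE is the grip in N (left out, the last holds). Time passes only in rows, so rows that do not move let the fingers close. It gives the time, the measured TCP pose, the force, the opening and the grip force at its end, in the units of the state.
- get_state(): the state, without advancing time (a new reading comes with each control period).
- snapshot(name): name is "scene" or "top" or "wrist"; returns a dict with "frame" (400x640x3 uint8, red, green, blue), "mtx" (3x3 intrinsics, pixels), "xyz" and "orientation" of the camera in the world; the wrist camera has in their place "mount" (4x4, takes a point from camera to tool coordinates, whose origin is the TCP and whose axes are the flange's). Camera axes: x right, y down, z forward; pixel columns grow to the right and rows downward; lengths in m; the calibration is good to about 2 mm. A picture is of the moment at which its call begins: read the wrist's pose just before it. There is no depth.
- finish_job(): hands the job in; it is judged then, once.
The state is a dict: "clock": time; "q": joint angles; "qd": joint speeds; "joint_torque": joint torques, N m; "tool_pos": TCP position; "eef_rot": TCP orientation; "contact_force": force on the tool from outside, world axes, zero at the start; "moment": the same for the moment, N m; "opening": opening from 0.0 (shut) to 1.0 (fully open); "finger_force": force on a finger pad.
Only numpy, scipy, OpenCV 4.12 (cv2) and the standard library are available. Lean on these libraries where they do the work, as an engineer would, in place of code of your own. Each camera call takes 0.05 s, during which the arm holds its last target. There are 200 camera calls.

## Working session

There is one attempt and no reset: what is moved stays moved. The work goes in short steps, Python scripts to look and compute and a shell command to move; the robot and the scene stay as the last step left them, time stands still between calls to the robot, and variables do not carry over. Pictures are saved under pics/ and viewed, at most 14 in all, crops included, and the job is handed in when it is done.

```bash
mkdir -p pics
cat > h.py <<'E'
from plant import *
import numpy as np, cv2
from scipy.spatial.transform import Rotation as R
def cam(s):
    if 'mount' in s:
        st=s['st'];T=np.eye(4);T[:3,:3]=R.from_quat(st['eef_rot']).as_matrix();T[:3,3]=st['tool_pos']
        return T@np.array(s['mount'])
    T=np.eye(4);T[:3,:3]=R.from_quat(s['orientation']).as_matrix();T[:3,3]=s['xyz'];return T
def snap(n):
    st=get_state();s=snapshot(n);s['st']=st;s['T']=cam(s);s['K']=np.array(s['mtx']);return s
def px2w(s,u,v,z):
    d=s['T'][:3,:3]@np.linalg.solve(s['K'],[u,v,1.]);o=s['T'][:3,3];return o+d*(z-o[2])/d[2]
def w2px(s,p):
    c=np.linalg.inv(s['T'])@np.append(p,1);q=s['K']@c[:3];return q[:2]/q[2]
def save(s,n,sc=1.25,box=None):
    f=s['frame'][:,:,::-1]
    if box: f=f[box[1]:box[3],box[0]:box[2]]
    cv2.imwrite('pics/'+n+'.png',cv2.resize(f,None,fx=sc,fy=sc,interpolation=cv2.INTER_CUBIC))
E
python3 - <<'E'
from h import *
import pickle
print(get_state())
for n in ('scene','top'):
    s=snap(n);save(s,n+'0');print(n,s['K'].tolist(),s['T'].round(3).tolist());pickle.dump(s,open(n+'.pkl','wb'))
E
```

```text
{'clock': 0.0, 'q': array([-1.2521617 ,  0.68995336, -0.19452993,  1.56640139,  0.1572751 ,
        0.9024623 , -0.21513376]), 'qd': array([-2.92326635e-04, -5.11055080e-04, -3.40753196e-05, -2.38194851e-03,
        1.13004994e-03,  3.20030314e-04,  1.21042431e-04]), 'joint_torque': array([ 8.57630766e-05, -5.27558434e+01, -1.26728274e+00, -1.53436589e+01,
       -5.27780713e-02,  6.38014710e-03,  1.77228699e-04]), 'tool_pos': array([0.17547386, 0.59918199, 0.23791425]), 'eef_rot': array([ 1.41909306e-01,  9.89879239e-01, -9.13963959e-04, -7.81760096e-05]), 'contact_force': array([-0.60625168,  0.55531827,  0.85323071]), 'moment': array([-0.0189988 ,  0.01619314,  0.01438187]), 'finger_force': 0.0, 'opening': 0.9991448905484471}
scene [[518.737738045733, 0.0, 319.2875528965552], [0.0, 518.737738045733, 205.83233719112562], [0.0, 0.0, 1.0]] [[0.548, 0.598, -0.584, 1.289], [0.836, -0.387, 0.389, -0.477], [0.007, -0.702, -0.712, 1.019], [0.0, 0.0, 0.0, 1.0]]
top [[457.05852426434024, 0.0, 320.68322006505963], [0.0, 457.05852426434024, 203.91502532725372], [0.0, 0.0, 1.0]] [[0.008, -0.985, 0.172, 0.399], [-1.0, -0.004, 0.019, -0.013], [-0.018, -0.172, -0.985, 1.34], [0.0, 0.0, 0.0, 1.0]]
```

View pics/top0.png

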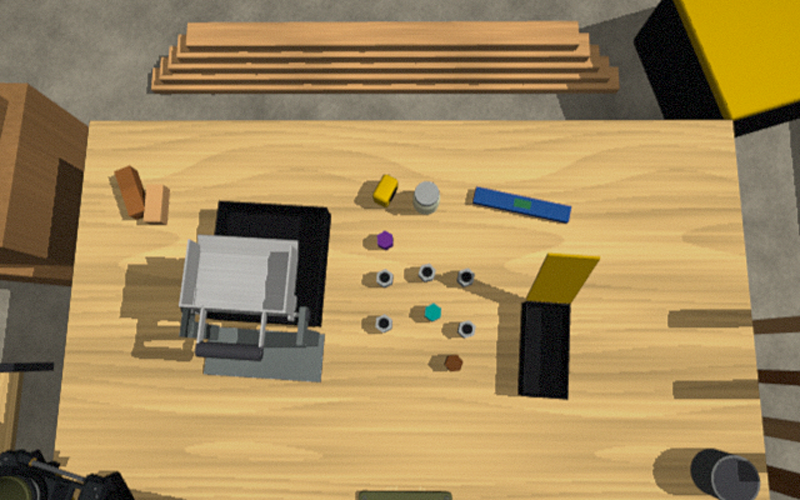

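View pics/scene0.png

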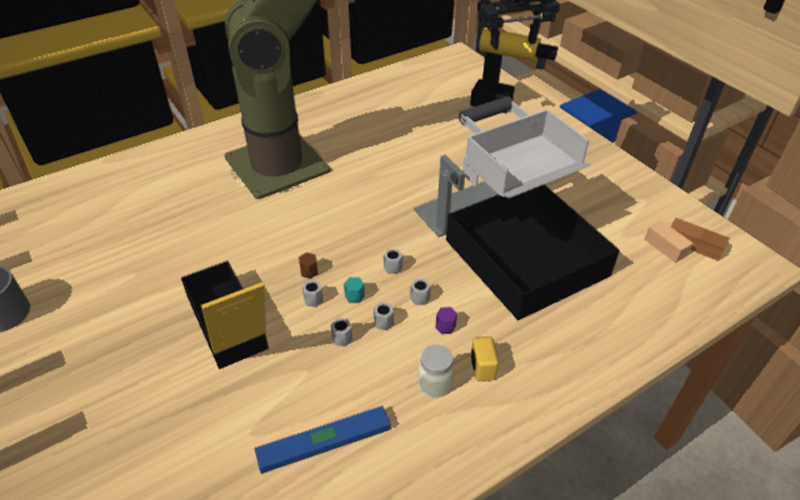

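Top view (800-wide pixels): five steel nuts at (385,277), (427,272), (466,276), (384,323) and (467,328). Look-alikes to avoid: purple (385,240), turquoise (433,312), brown (453,362). The bucket is at (245,275) with its bar at (230,351). The stock box is at (545,350), with the lid open at (563,278).

Run:
```python
from h import *
import pickle
s=pickle.load(open('top.pkl','rb'))
def P(n,u,v,z):print(n,px2w(s,u/1.25,v/1.25,z).round(3))
f=s['frame'].astype(int);hsv=cv2.cvtColor(s['frame'],cv2.COLOR_RGB2HSV)
m=((hsv[:,:,1]<60)).astype(np.uint8);m[:, :290]=0;m[:, 390:]=0;m[:190]=0;m[280:]=0
n,l,st,c=cv2.connectedComponentsWithStats(m)
for i in range(1,n):
    if st[i,4]>20: print('nut',st[i],px2w(s,*c[i],0.04).round(3))
for n,u,v,z in [('bar',197,350,.265),('bar',262,353,.265),('toteFL',217,203,.08),('toteFR',330,209,.08),('toteRR',322,325,.08),('panback L',200,310,.28),('panbackR',295,313,.28),('panF L',186,238,.28),('panFR',298,242,.28),('boxFL',527,302,.058),('boxFR',570,304,.058),('boxRL',519,396,.058),('boxRR',568,398,.058),('plate',204,375,.005),('plate',322,382,.005),('jar',426,190,.085),('tape',387,187,.06)]:P(n,u,v,z)
save(s,'crop',4,(285,180,395,310))
s=pickle.load(open('scene.pkl','rb'))
```

```text
nut [335 211  13  14 135] [ 0.585 -0.046  0.04 ]
nut [301 215  13  15 134] [0.572 0.051 0.04 ]
nut [366 215  14  15 130] [ 0.575 -0.135  0.04 ]
nut [300 251  14  15 145] [0.469 0.051 0.04 ]
nut [366 257  15  13 138] [ 0.457 -0.136  0.04 ]
bar [0.404 0.388 0.265]
bar [0.4   0.265 0.265]
toteFL [0.738 0.434 0.08 ]
toteFR [0.724 0.174 0.08 ]
toteRR [0.462 0.184 0.08 ]
panback L [0.478 0.382 0.28 ]
panbackR [0.473 0.204 0.28 ]
panF L [0.615 0.418 0.28 ]
panFR [0.608 0.203 0.28 ]
boxFL [ 0.517 -0.271  0.058]
boxFR [ 0.513 -0.367  0.058]
boxRL [ 0.312 -0.248  0.058]
boxRR [ 0.309 -0.353  0.058]
plate [0.349 0.464 0.005]
plate [0.336 0.191 0.005]
jar [ 0.768 -0.045  0.085]
tape [0.782 0.045 0.06 ]
```

View pics/crop.png

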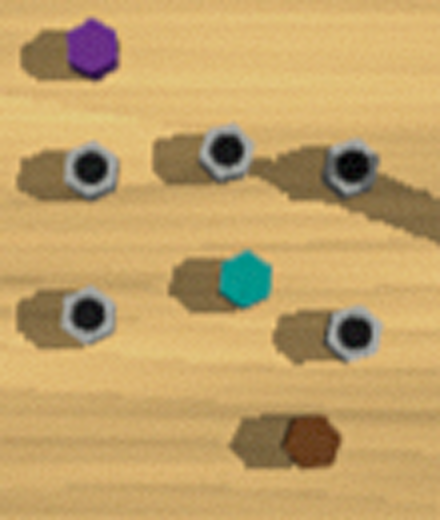

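The crop confirms five steel nuts; the purple, turquoise and brown ones are solid-coloured decoys. Next, a planner that only prints rows, then go above the nuts.

```bash
cat >> h.py <<'E'
def plan(pos,yaw,N,frm=None):
    "row to repeat N times; yaw=world heading of tool y (mod pi), tool straight down"
    st=get_state();p0,R0=(np.array(st['tool_pos']),R.from_quat(st['eef_rot'])) if frm is None else frm
    best=None
    for k in (0,1,-1):
        y=yaw+k*np.pi;Y=np.array([np.cos(y),np.sin(y),0]);Z=np.array([0,0,-1.]);G=R.from_matrix(np.c_[np.cross(Y,Z),Y,Z])
        w=(R0.inv()*G).as_rotvec()
        if best is None or np.linalg.norm(w)<np.linalg.norm(best[0]): best=(w,G)
    w,G=best;D=R0.inv().apply(np.array(pos)-p0)
    M=sum(R.from_rotvec(w/N*k).as_matrix() for k in range(N))
    row=np.r_[np.linalg.solve(M,D),w/N]
    print(N,'x',[round(float(x),4) for x in row],'|d|%.3f |w|%.3f'%(np.linalg.norm(row[:3]),np.linalg.norm(row[3:])))
    return np.array(pos,float),G
E
python3 - <<'E'
from h import *
print(snapshot('wrist')['mount'])
a=plan([.25,.45,.42],1.0,6); plan([.5,-.03,.36],-.045,12,a)
E
```

```text
[[ 3.14984741e-04 -9.49006063e-01 -3.15257661e-01  8.24791042e-02]
 [ 9.99999321e-01  6.52576432e-04 -9.65288084e-04  1.79754361e-04]
 [ 1.12179396e-03 -3.15257142e-01  9.49005625e-01 -1.46054214e-01]
 [ 0.00000000e+00  0.00000000e+00  0.00000000e+00  1.00000000e+00]]
6 x [-0.0213, -0.0181, -0.0303, -0.0002, 0.0, 0.0477] |d|0.041 |w|0.048
12 x [-0.0472, -0.0019, 0.005, 0.0, 0.0, 0.0871] |d|0.047 |w|0.087
```

```bash
python3 -m jog '[[[-0.0213,-0.0181,-0.0303,0,0,0.0477],[-0.0213,-0.0181,-0.0303,0,0,0.0477],[-0.0213,-0.0181,-0.0303,0,0,0.0477],[-0.0213,-0.0181,-0.0303,0,0,0.0477],[-0.0213,-0.0181,-0.0303,0,0,0.0477],[-0.0213,-0.0181,-0.0303,0,0,0.0477]]]' 0.07 30
python3 -m jog '[[[-0.0472,-0.0019,0.005,0,0,0.0871],[-0.0472,-0.0019,0.005,0,0,0.0871],[-0.0472,-0.0019,0.005,0,0,0.0871],[-0.0472,-0.0019,0.005,0,0,0.0871],[-0.0472,-0.0019,0.005,0,0,0.0871],[-0.0472,-0.0019,0.005,0,0,0.0871],[-0.0472,-0.0019,0.005,0,0,0.0871],[-0.0472,-0.0019,0.005,0,0,0.0871],[-0.0472,-0.0019,0.005,0,0,0.0871],[-0.0472,-0.0019,0.005,0,0,0.0871],[-0.0472,-0.0019,0.005,0,0,0.0871],[-0.0472,-0.0019,0.005,0,0,0.0871]]]'
python3 -m jog '[[[0,0,0,0,0,0],[0,0,0,0,0,0]]]'
python3 - <<'E'
from h import *
s=snap('wrist');print(s['st']['q'].round(2),s['T'][:3,3],s['K'][0]);save(s,'w1')
import pickle;pickle.dump(s,open('w.pkl','wb'))
E
```

```text
clock: 0.9
tool_pos: [0.2504, 0.4491, 0.4213]
eef_rot: [0.282, 0.959, -0.0, -0.0]
contact_force: [0.2, 0.8, 0.5]
opening: 0.795
finger_force: 0.0
clock: 2.4
tool_pos: [0.5005, -0.0314, 0.3601]
eef_rot: [0.724, 0.69, -0.0, -0.0]
contact_force: [0.3, 0.2, -0.3]
opening: 0.797
finger_force: 0.0
clock: 2.65
tool_pos: [0.5004, -0.0291, 0.3604]
eef_rot: [0.723, 0.691, 0.0, -0.0]
contact_force: [0.8, 0.2, 0.9]
opening: 0.792
finger_force: 0.0
[-0.2   0.39  0.25  1.76 -0.11  1.01  0.05] [0.5039899  0.05322638 0.50649125] [355.49027884   0.         317.64616826]
```

View pics/w1.png

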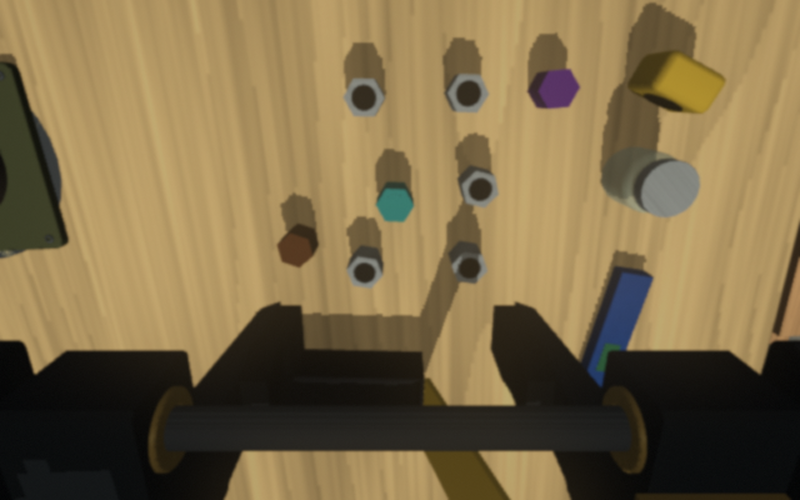

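The wrist view shows the five nuts with dark holes at (364,97), (467,93), (479,187), (364,269) and (469,266). The decoys are clearly separate from them. Next: centres from the holes, and flat directions.

```bash
cat >> h.py <<'E'
def nuts(s,seeds,z=.04,half=30):
    "seeds in world xy; returns centre (hole) and flat-normal heading (mod 60 deg)"
    out=[]
    for x,y in seeds:
        u,v=w2px(s,[x,y,z]).round().astype(int);x0,y0=max(u-half,0),max(v-half,0)
        c=cv2.resize(s['frame'][y0:v+half,x0:u+half],None,fx=4,fy=4,interpolation=cv2.INTER_CUBIC)
        h=cv2.cvtColor(c,cv2.COLOR_RGB2HSV)
        ring=((h[:,:,1]<70)&(h[:,:,2]>95)).astype(np.uint8)
        n,l,st,ce=cv2.connectedComponentsWithStats(ring)
        if n<2: out.append(None);continue
        i=1+np.argmax(st[1:,4]);cn=cv2.findContours((l==i).astype(np.uint8),cv2.RETR_CCOMP,cv2.CHAIN_APPROX_NONE)
        cs=sorted(cn[0],key=cv2.contourArea)
        W=lambda p:np.array([px2w(s,x0+(a+.5)/4-.5,y0+(b+.5)/4-.5,z)[:2] for a,b in p.reshape(-1,2)])
        o=W(cs[-1]); hm=cs[-2] if len(cs)>1 else cs[-1];(hx,hy),hr=cv2.minEnclosingCircle(hm)
        M=cv2.moments(hm);C=W(np.array([[M['m10']/M['m00'],M['m01']/M['m00']]]))[0]
        d=o-C;a=np.arctan2(d[:,1],d[:,0]);r=np.hypot(*d.T)
        g=np.linspace(-np.pi,np.pi,360);k=np.argsort(a);rr=np.interp(g,a[k],r[k],period=2*np.pi)
        ph=np.angle((rr*np.exp(-6j*g)).sum())/6   # corner: cos 6(g+..)
        corner=-ph;flat=np.degrees(corner)+30
        out.append((C.round(4),round((flat+30)%60-30,1),round(np.median(rr),4),round(rr.max(),4)))
    return out
E
python3 - <<'E'
from h import *
import pickle
s=pickle.load(open('w.pkl','rb'))
for n in nuts(s,[(.457,-.136),(.469,.051),(.575,-.135),(.585,-.046),(.572,.051)]):print(n)
E
```

```text
(array([ 0.4576, -0.1378]), np.float64(18.0), np.float64(0.0188), np.float64(0.0204))
(array([0.4695, 0.0507]), np.float64(27.5), np.float64(0.0189), np.float64(0.0207))
(array([ 0.5898, -0.1375]), np.float64(10.6), np.float64(0.0067), np.float64(0.0272))
(array([ 0.5872, -0.0476]), np.float64(14.2), np.float64(0.0189), np.float64(0.0209))
(array([0.5739, 0.0501]), np.float64(25.2), np.float64(0.0187), np.float64(0.0211))
```

Run:
```python
from h import *
a=plan([.4695,.0507,.11],.48,7); plan([.4695,.0507,.011],.48,4,a)
```

```text
7 x [0.012, -0.0023, 0.0358, 0.0, -0.0002, -0.0747] |d|0.038 |w|0.075
4 x [0.0, 0.0, 0.0248, 0.0, 0.0, 0.0] |d|0.025 |w|0.000
```

```bash
python3 -m jog '[[[0.012,-0.0023,0.0358,0,0,-0.0747],[0.012,-0.0023,0.0358,0,0,-0.0747],[0.012,-0.0023,0.0358,0,0,-0.0747],[0.012,-0.0023,0.0358,0,0,-0.0747],[0.012,-0.0023,0.0358,0,0,-0.0747],[0.012,-0.0023,0.0358,0,0,-0.0747],[0.012,-0.0023,0.0358,0,0,-0.0747],[0,0,0.0248,0,0,0],[0,0,0.0248,0,0,0],[0,0,0.0248,0,0,0],[0,0,0.0248,0,0,0],[0,0,0,0,0,0]]]'
python3 -m jog '[[[0,0,0,0,0,0],[0,0,0,0,0,0],[0,0,0,0,0,0],[0,0,0,0,0,0],[0,0,0,0,0,0],[0,0,0,0,0,0],[0,0,-0.04,0,0,0],[0,0,-0.05,0,0,0],[0,0,-0.05,0,0,0],[0,0,-0.05,0,0,0],[0,0,-0.05,0,0,0],[0,0,-0.05,0,0,0]]]' 0.02 40
python3 - <<'E'
from h import *
st=get_state();print(st['opening'],st['finger_force'],st['tool_pos'])
a=plan([.47,.19,.35],-.045,5);plan([.537,.27,.35],-.045,3,a)
E
```

```text
clock: 4.2
tool_pos: [0.4694, 0.0507, 0.0095]
eef_rot: [0.519, 0.855, -0.0, -0.001]
contact_force: [-0.2, -0.2, 1.4]
opening: 0.794
finger_force: 0.0
clock: 5.7
tool_pos: [0.4691, 0.0487, 0.3023]
eef_rot: [0.52, 0.854, -0.0, -0.0]
contact_force: [1.2, 0.1, -2.2]
opening: 0.46
finger_force: 40.0
0.45987219063525936 39.999518897384405 [0.46913723 0.04870037 0.30229091]
5 x [0.0275, 0.0077, -0.0095, -0.0002, -0.0, 0.1045] |d|0.030 |w|0.104
3 x [0.0276, 0.0211, 0.0, 0.0, 0.0, 0.0] |d|0.035 |w|0.000
```

Grip width reads 40.5 mm against 36 mm across flats, so I'll look before going on.

```bash
python3 -m jog '[[[0.0275,0.0077,-0.0095,0,0,0.1045],[0.0275,0.0077,-0.0095,0,0,0.1045],[0.0275,0.0077,-0.0095,0,0,0.1045],[0.0275,0.0077,-0.0095,0,0,0.1045],[0.0275,0.0077,-0.0095,0,0,0.1045],[0.0276,0.0211,0,0,0,0],[0.0276,0.0211,0,0,0,0],[0.0276,0.0211,0,0,0,0],[0,0,0,0,0,0],[0,0,0,0,0,0]]]'
python3 - <<'E'
from h import *
s=snap('wrist');save(s,'w2');import pickle;pickle.dump(s,open('w2.pkl','wb'))
for n,p in dict(panc=(.537,.32,.22),bar1=(.402,.327,.265)).items(): print(n,w2px(s,p)*1.25)
s=snap('scene');save(s,'s2',3,(330,60,530,220))
E
```

```text
clock: 6.95
tool_pos: [0.5369, 0.2689, 0.3476]
eef_rot: [0.723, 0.691, -0.001, -0.0]
contact_force: [-0.2, 0.0, -2.0]
opening: 0.46
finger_force: 40.0
panc [394.41148663 146.74390685]
bar1 [128.8235661  155.30526155]
```

View pics/w2.png

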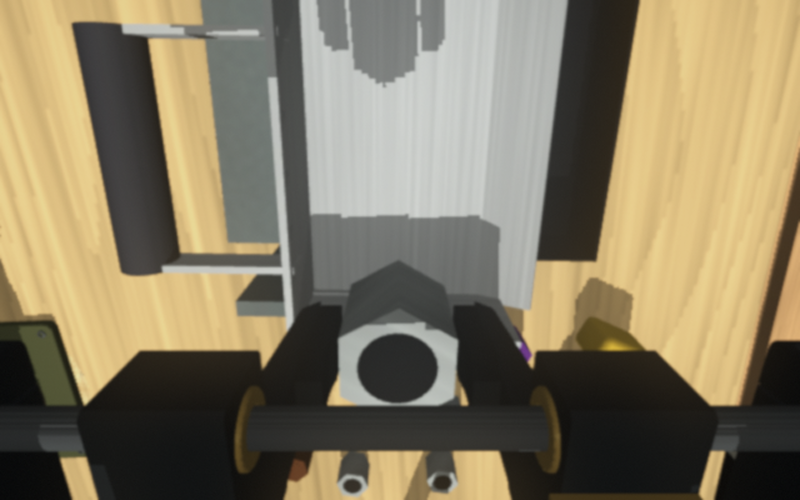

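View pics/s2.png

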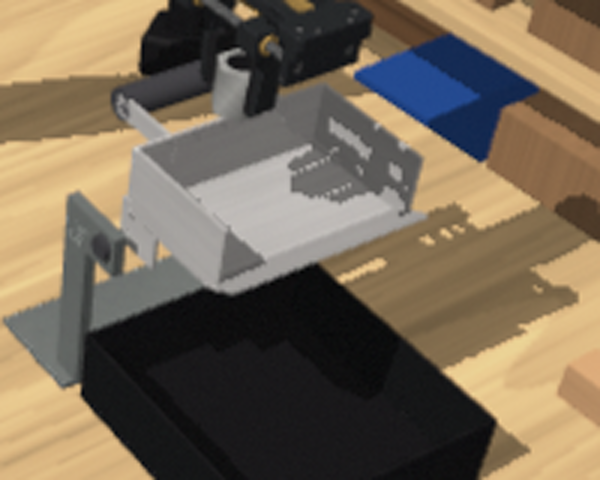

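The nut sits squarely on its flats (corner at (398,262)), so the reading is just an offset. The pan's rear floor edge runs (303,40)–(313,290), and the crease to the lip (497,20)–(484,210).

Run:
```python
from h import *
import pickle
s=pickle.load(open('w2.pkl','rb'))
for n,u,v,z in [('rear',303,60,.22),('rear',313,290,.22),('crease',496,30,.22),('crease',485,205,.22),('nearwall',400,290,.22),('bar',112,22,.265),('bar',148,272,.265),('bartopwall',275,80,.28),('w',290,310,.28)]: print(n,px2w(s,u/1.25,v/1.25,z).round(4))
```

```text
rear [0.4871 0.3711 0.22  ]
rear [0.4776 0.2274 0.22  ]
crease [0.5969 0.3817 0.22  ]
crease [0.5925 0.2812 0.22  ]
nearwall [0.5363 0.2248 0.22  ]
bar [0.4088 0.3883 0.265 ]
bar [0.3974 0.2628 0.265 ]
bartopwall [0.4853 0.3591 0.28  ]
w [0.4779 0.2435 0.28  ]
```

Run:
```python
from h import *
a=plan([.5436,.391,.33],-.065,4); b=plan([.5436,.391,.232],-.065,5,a)
```

```text
4 x [0.0306, 0.0, 0.0045, -0.0002, 0.0002, 0.0047] |d|0.031 |w|0.005
5 x [0.0, 0.0, 0.0196, 0.0, 0.0, 0.0] |d|0.020 |w|0.000
```

```bash
python3 -m jog '[[[0.0306,0,0.0045,0,0,0.0047],[0.0306,0,0.0045,0,0,0.0047],[0.0306,0,0.0045,0,0,0.0047],[0.0306,0,0.0045,0,0,0.0047],[0,0,0.0196,0,0,0],[0,0,0.0196,0,0,0],[0,0,0.0196,0,0,0],[0,0,0.0196,0,0,0],[0,0,0.0196,0,0,0],[0,0,0,0,0,0],[0,0,0,0,0,0]]]'
```

```text
clock: 8.43
tool_pos: [0.5441, 0.392, 0.2331]
eef_rot: [0.729, 0.684, 0.0, -0.0]
contact_force: [0.4, -0.6, -1.1]
opening: 0.459
finger_force: 40.0
```

```bash
python3 -m jog '[[[0,0,0.003,0,0,0],[0,0,0,0,0,0]]]'
python3 -m jog '[[[0,0,0,0,0,0],[0,0,0,0,0,0],[0,0,0,0,0,0],[0,0,-0.02,0,0,0],[0,0,-0.04,0,0,0],[0,0,-0.06,0,0,0]]]' 0.057
python3 - <<'E'
from h import *
plan([.55,-.03,.36],.3,10)
E
```

```text
clock: 8.68
tool_pos: [0.5445, 0.3922, 0.2304]
eef_rot: [0.729, 0.684, 0.001, 0.0]
contact_force: [-1.4, -1.4, 3.7]
opening: 0.462
finger_force: 40.0
clock: 9.43
tool_pos: [0.5429, 0.3918, 0.3486]
eef_rot: [0.729, 0.684, -0.002, -0.0]
contact_force: [0.6, 1.2, 0.3]
opening: 0.645
finger_force: 0.0
10 x [-0.0423, -0.0035, -0.0011, -0.0004, 0.0002, -0.0364] |d|0.042 |w|0.036
```

```bash
python3 -m jog '[[[-0.0423,-0.0035,-0.0011,0,0,-0.0364],[-0.0423,-0.0035,-0.0011,0,0,-0.0364],[-0.0423,-0.0035,-0.0011,0,0,-0.0364],[-0.0423,-0.0035,-0.0011,0,0,-0.0364],[-0.0423,-0.0035,-0.0011,0,0,-0.0364],[-0.0423,-0.0035,-0.0011,0,0,-0.0364],[-0.0423,-0.0035,-0.0011,0,0,-0.0364],[-0.0423,-0.0035,-0.0011,0,0,-0.0364],[-0.0423,-0.0035,-0.0011,0,0,-0.0364],[-0.0423,-0.0035,-0.0011,0,0,-0.0364],[0,0,0,0,0,0],[0,0,0,0,0,0]]]' 0.07
python3 - <<'E'
from h import *
s=snap('wrist')
for n in nuts(s,[(.4576,-.1378),(.575,-.135),(.5872,-.0476),(.5739,.0501)],half=24):print(n)
a=plan([.5739,.0501,.11],.44,5); plan([.5739,.0501,.0105],.44,4,a)
b=plan([.5739,.0501,.32],.44,5,a); c=plan([.545,.2,.34],-.065,4,b); plan([.5405,.344,.33],-.065,4,c)
E
```

```text
clock: 10.92
tool_pos: [0.5513, -0.0289, 0.3601]
eef_rot: [0.593, 0.805, 0.0, -0.0]
contact_force: [0.5, 0.8, -0.2]
opening: 0.796
finger_force: 0.0
(array([ 0.4575, -0.1378]), np.float64(18.2), np.float64(0.0187), np.float64(0.0205))
(array([ 0.5895, -0.138 ]), np.float64(0.4), np.float64(0.0077), np.float64(0.0257))
(array([ 0.5871, -0.0476]), np.float64(14.8), np.float64(0.0189), np.float64(0.0215))
(array([0.5738, 0.0501]), np.float64(25.8), np.float64(0.019), np.float64(0.0213))
5 x [0.0131, 0.0097, 0.05, 0.0, -0.0002, -0.0276] |d|0.053 |w|0.028
4 x [0.0, 0.0, 0.0249, 0.0, 0.0, 0.0] |d|0.025 |w|0.000
5 x [0.0, 0.0, -0.042, 0.0, 0.0, 0.0] |d|0.042 |w|0.000
4 x [0.0385, 0.0023, -0.005, 0.0, 0.0, 0.1263] |d|0.039 |w|0.126
4 x [0.0359, -0.0035, 0.0025, 0.0, 0.0, 0.0] |d|0.036 |w|0.000
```

```bash
python3 -m jog '[[[0.0131,0.0097,0.05,0,0,-0.0276],[0.0131,0.0097,0.05,0,0,-0.0276],[0.0131,0.0097,0.05,0,0,-0.0276],[0.0131,0.0097,0.05,0,0,-0.0276],[0.0131,0.0097,0.05,0,0,-0.0276],[0,0,0.0249,0,0,0],[0,0,0.0249,0,0,0],[0,0,0.0249,0,0,0],[0,0,0.0249,0,0,0],[0,0,0,0,0,0]]]'
python3 -m jog '[[[0,0,0,0,0,0],[0,0,0,0,0,0],[0,0,0,0,0,0],[0,0,0,0,0,0],[0,0,0,0,0,0],[0,0,-0.04,0,0,0],[0,0,-0.05,0,0,0],[0,0,-0.055,0,0,0],[0,0,-0.055,0,0,0],[0,0,-0.055,0,0,0],[0,0,-0.055,0,0,0]]]' 0.02 40
python3 -m jog '[[[0.0385,0.0023,-0.005,0,0,0.1263],[0.0385,0.0023,-0.005,0,0,0.1263],[0.0385,0.0023,-0.005,0,0,0.1263],[0.0385,0.0023,-0.005,0,0,0.1263],[0.0359,-0.0035,0.0025,0,0,0],[0.0359,-0.0035,0.0025,0,0,0],[0.0359,-0.0035,0.0025,0,0,0],[0.0359,-0.0035,0.0025,0,0,0],[0,0,0,0,0,0],[0,0,0,0,0,0]]]'
python3 - <<'E'
from h import *
plan([.5405,.344,.230],-.065,5)
E
```

```text
clock: 12.22
tool_pos: [0.5726, 0.0502, 0.0091]
eef_rot: [0.536, 0.845, -0.001, -0.002]
contact_force: [-0.1, 0.4, -0.1]
opening: 0.789
finger_force: 0.0
clock: 13.6
tool_pos: [0.5731, 0.0482, 0.322]
eef_rot: [0.537, 0.844, -0.0, -0.001]
contact_force: [0.5, 0.2, -2.4]
opening: 0.462
finger_force: 40.0
clock: 14.85
tool_pos: [0.5408, 0.3414, 0.33]
eef_rot: [0.731, 0.683, -0.001, 0.0]
contact_force: [-0.5, -0.1, -2.3]
opening: 0.464
finger_force: 40.0
5 x [0.0005, -0.0001, 0.02, -0.0002, 0.0004, -0.0006] |d|0.020 |w|0.001
```

```bash
python3 -m jog '[[[0.0005,0,0.02,0,0,0],[0.0005,0,0.02,0,0,0],[0.0005,0,0.02,0,0,0],[0.0005,0,0.02,0,0,0],[0.0005,0,0.02,0,0,0],[0,0,0,0,0,0],[0,0,0,0,0,0]]]'
python3 -m jog '[[[0,0,0,0,0,0],[0,0,0,0,0,0],[0,0,0,0,0,0],[0,0,-0.02,0,0,0],[0,0,-0.04,0,0,0],[0,0,-0.06,0,0,0]]]' 0.057
python3 - <<'E'
from h import *
plan([.55,-.1,.36],.25,10)
E
```

```text
clock: 15.72
tool_pos: [0.5414, 0.3442, 0.2312]
eef_rot: [0.731, 0.683, -0.0, 0.0]
contact_force: [0.3, 0.3, -1.1]
opening: 0.462
finger_force: 40.0
clock: 16.48
tool_pos: [0.5401, 0.3448, 0.3505]
eef_rot: [0.73, 0.683, -0.002, -0.0]
contact_force: [0.9, 1.3, 0.4]
opening: 0.648
finger_force: 0.0
10 x [-0.0446, -0.0024, -0.0009, -0.0004, 0.0002, -0.0317] |d|0.045 |w|0.032
```

```bash
python3 -m jog '[[[-0.0446,-0.0024,-0.0009,0,0,-0.0317],[-0.0446,-0.0024,-0.0009,0,0,-0.0317],[-0.0446,-0.0024,-0.0009,0,0,-0.0317],[-0.0446,-0.0024,-0.0009,0,0,-0.0317],[-0.0446,-0.0024,-0.0009,0,0,-0.0317],[-0.0446,-0.0024,-0.0009,0,0,-0.0317],[-0.0446,-0.0024,-0.0009,0,0,-0.0317],[-0.0446,-0.0024,-0.0009,0,0,-0.0317],[-0.0446,-0.0024,-0.0009,0,0,-0.0317],[-0.0446,-0.0024,-0.0009,0,0,-0.0317],[0,0,0,0,0,0],[0,0,0,0,0,0]]]' 0.07
sed -i 's/>95)/>VT)/; s/z=.04,half=30/z=.04,half=30,VT=95/' h.py
python3 - <<'E'
from h import *
s=snap('wrist');print(s['st']['tool_pos'])
for VT in (95,60):
  for n in nuts(s,[(.4576,-.1378),(.575,-.138),(.5872,-.0476)],half=22,VT=VT):print(n)
a=plan([.5871,-.0476,.11],.258,5); plan([.5871,-.0476,.0105],.258,4,a)
b=plan([.5871,-.0476,.32],.258,5,a); plan([.5375,.298,.33],-.065,9,b)
E
```

```text
clock: 17.98
tool_pos: [0.5509, -0.0986, 0.3596]
eef_rot: [0.613, 0.79, 0.0, -0.0]
contact_force: [0.0, 0.7, -0.1]
opening: 0.797
finger_force: 0.0
[ 0.55085431 -0.09864838  0.3595697 ]
(array([ 0.4574, -0.1376]), np.float64(18.8), np.float64(0.0188), np.float64(0.0214))
(array([ 0.5778, -0.1362]), np.float64(18.2), np.float64(0.0174), np.float64(0.0219))
(array([ 0.5871, -0.0475]), np.float64(14.7), np.float64(0.0191), np.float64(0.0215))
(array([ 0.4574, -0.1376]), np.float64(19.2), np.float64(0.0194), np.float64(0.0278))
(array([ 0.5762, -0.1373]), np.float64(20.6), np.float64(0.0191), np.float64(0.0265))
(array([ 0.5872, -0.0475]), np.float64(14.5), np.float64(0.0193), np.float64(0.022))
5 x [0.0079, 0.0095, 0.0499, 0.0, -0.0003, -0.0012] |d|0.051 |w|0.001
4 x [0.0, 0.0, 0.0249, 0.0, 0.0, 0.0] |d|0.025 |w|0.000
5 x [0.0, 0.0, -0.042, 0.0, 0.0, 0.0] |d|0.042 |w|0.000
9 x [0.0389, -0.0011, -0.0011, 0.0, 0.0, 0.0359] |d|0.039 |w|0.036
```

```bash
python3 -m jog '[[[0.0079,0.0095,0.05,0,0,-0.0012],[0.0079,0.0095,0.05,0,0,-0.0012],[0.0079,0.0095,0.05,0,0,-0.0012],[0.0079,0.0095,0.05,0,0,-0.0012],[0.0079,0.0095,0.05,0,0,-0.0012],[0,0,0.0249,0,0,0],[0,0,0.0249,0,0,0],[0,0,0.0249,0,0,0],[0,0,0.0249,0,0,0],[0,0,0,0,0,0]]]'
python3 -m jog '[[[0,0,0,0,0,0],[0,0,0,0,0,0],[0,0,0,0,0,0],[0,0,0,0,0,0],[0,0,0,0,0,0],[0,0,-0.04,0,0,0],[0,0,-0.05,0,0,0],[0,0,-0.055,0,0,0],[0,0,-0.055,0,0,0],[0,0,-0.055,0,0,0],[0,0,-0.055,0,0,0]]]' 0.02 40
python3 -m jog '[[[0.0389,-0.0011,-0.0011,0,0,0.0359],[0.0389,-0.0011,-0.0011,0,0,0.0359],[0.0389,-0.0011,-0.0011,0,0,0.0359],[0.0389,-0.0011,-0.0011,0,0,0.0359],[0.0389,-0.0011,-0.0011,0,0,0.0359],[0.0389,-0.0011,-0.0011,0,0,0.0359],[0.0389,-0.0011,-0.0011,0,0,0.0359],[0.0389,-0.0011,-0.0011,0,0,0.0359],[0.0389,-0.0011,-0.0011,0,0,0.0359],[0,0,0,0,0,0],[0,0,0,0,0,0]]]'
python3 - <<'E'
from h import *
plan([.5375,.298,.231],-.065,5);s=snap('scene');save(s,'s3',3,(330,60,530,220))
E
```

```text
clock: 19.27
tool_pos: [0.5858, -0.0473, 0.0086]
eef_rot: [0.61, 0.792, -0.0, -0.002]
contact_force: [-0.6, 0.8, 0.4]
opening: 0.796
finger_force: 0.0
clock: 20.65
tool_pos: [0.5861, -0.0494, 0.3214]
eef_rot: [0.611, 0.792, -0.0, -0.001]
contact_force: [0.9, -0.4, -1.9]
opening: 0.463
finger_force: 40.0
clock: 22.02
tool_pos: [0.5378, 0.2947, 0.3293]
eef_rot: [0.731, 0.683, -0.001, 0.0]
contact_force: [-1.2, -0.4, -0.6]
opening: 0.459
finger_force: 40.0
5 x [0.0007, -0.0001, 0.0197, -0.0002, 0.0004, -0.0005] |d|0.020 |w|0.001
```

View pics/s3.png

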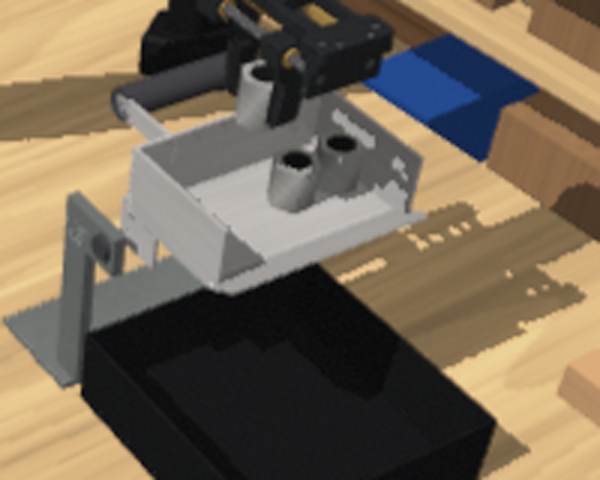

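Two nuts stand mid-pan, at (293,180) and (342,165), and the bucket is still upright. Now the third, followed by a fast lift.

```bash
python3 -m jog '[[[0.0007,0,0.0197,0,0,0],[0.0007,0,0.0197,0,0,0],[0.0007,0,0.0197,0,0,0],[0.0007,0,0.0197,0,0,0],[0.0007,0,0.0197,0,0,0],[0,0,0,0,0,0]]]'
python3 -m jog '[[[0,0,0,0,0,0],[0,0,0,0,0,0],[0,0,-0.01,0,0,0],[0,0,-0.04,0,0,0],[0,0,-0.06,0,0,0],[0,0,-0.06,0,0,0],[0,0,-0.05,0,0,0],[0,0,0,0,0,0],[0,0,0,0,0,0],[0,0,0,0,0,0],[0,0,0,0,0,0],[0,0,0,0,0,0]]]' 0.057
python3 - <<'E'
from h import *
s=snap('scene');save(s,'s4',3,(330,60,530,220));plan([.52,-.1,.36],.3,10)
E
```

```text
clock: 22.82
tool_pos: [0.5381, 0.2975, 0.2306]
eef_rot: [0.731, 0.682, -0.001, -0.0]
contact_force: [-0.1, 0.2, -1.9]
opening: 0.462
finger_force: 40.0
clock: 24.32
tool_pos: [0.5382, 0.2993, 0.4508]
eef_rot: [0.73, 0.683, -0.001, -0.0]
contact_force: [0.7, 0.7, -0.1]
opening: 0.649
finger_force: 0.0
10 x [-0.0398, -0.0058, 0.0091, -0.0001, 0.0, -0.0367] |d|0.041 |w|0.037
```

View pics/s4.png

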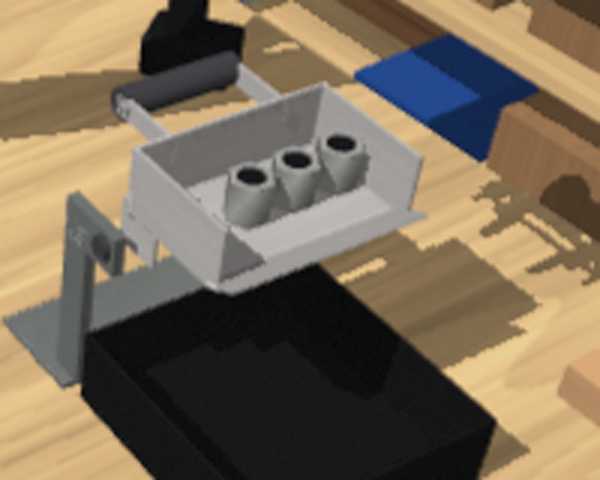

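Three nuts are standing at (250,200), (296,185) and (342,165) and the bucket is still upright, so a fourth is needed. It will go slightly towards the lip.

```bash
python3 -m jog '[[[-0.0398,-0.0028,0.0091,0,0,-0.0367],[-0.0398,-0.0028,0.0091,0,0,-0.0367],[-0.0398,-0.0028,0.0091,0,0,-0.0367],[-0.0398,-0.0028,0.0091,0,0,-0.0367],[-0.0398,-0.0028,0.0091,0,0,-0.0367],[-0.0398,-0.0028,0.0091,0,0,-0.0367],[-0.0398,-0.0028,0.0091,0,0,-0.0367],[-0.0398,-0.0028,0.0091,0,0,-0.0367],[-0.0398,-0.0028,0.0091,0,0,-0.0367],[-0.0398,-0.0028,0.0091,0,0,-0.0367],[0,0,0,0,0,0],[0,0,0,0,0,0]]]' 0.07
python3 - <<'E'
from h import *
s=snap('wrist')
for VT in (95,75):
  for n in nuts(s,[(.4576,-.1378),(.577,-.137)],half=22,VT=VT):print(n)
a=plan([.577,-.137,.11],.33,5); plan([.577,-.137,.0105],.33,4,a)
b=plan([.577,-.137,.33],.33,5,a); plan([.5545,.2518,.335],-.065,10,b)
E
```

```text
clock: 25.88
tool_pos: [0.5495, -0.0964, 0.3604]
eef_rot: [0.593, 0.805, 0.0, -0.0]
contact_force: [-0.2, 0.4, 0.5]
opening: 0.793
finger_force: 0.0
(array([ 0.4575, -0.1376]), np.float64(18.7), np.float64(0.0188), np.float64(0.0212))
(array([ 0.5781, -0.1367]), np.float64(18.6), np.float64(0.0169), np.float64(0.0226))
(array([ 0.4575, -0.1377]), np.float64(17.7), np.float64(0.0195), np.float64(0.0232))
(array([ 0.576 , -0.1372]), np.float64(19.3), np.float64(0.019), np.float64(0.0215))
5 x [-0.0096, 0.0027, 0.0501, 0.0001, -0.0002, -0.0057] |d|0.051 |w|0.006
4 x [0.0, 0.0, 0.0249, 0.0, 0.0, 0.0] |d|0.025 |w|0.000
5 x [0.0, 0.0, -0.044, 0.0, 0.0, 0.0] |d|0.044 |w|0.000
10 x [0.039, 0.0037, -0.0005, 0.0, 0.0, 0.0395] |d|0.039 |w|0.039
```

```bash
python3 -m jog '[[[-0.0096,0.0027,0.05,0,0,-0.0057],[-0.0096,0.0027,0.05,0,0,-0.0057],[-0.0096,0.0027,0.05,0,0,-0.0057],[-0.0096,0.0027,0.05,0,0,-0.0057],[-0.0096,0.0027,0.05,0,0,-0.0057],[0,0,0.0249,0,0,0],[0,0,0.0249,0,0,0],[0,0,0.0249,0,0,0],[0,0,0.0249,0,0,0],[0,0,0,0,0,0]]]'
python3 -m jog '[[[0,0,0,0,0,0],[0,0,0,0,0,0],[0,0,0,0,0,0],[0,0,0,0,0,0],[0,0,0,0,0,0],[0,0,-0.04,0,0,0],[0,0,-0.05,0,0,0],[0,0,-0.055,0,0,0],[0,0,-0.055,0,0,0],[0,0,-0.055,0,0,0],[0,0,-0.055,0,0,0]]]' 0.02 40
python3 -m jog '[[[0.039,0.0037,-0.0015,0,0,0.0395],[0.039,0.0037,-0.0015,0,0,0.0395],[0.039,0.0037,-0.0015,0,0,0.0395],[0.039,0.0037,-0.0015,0,0,0.0395],[0.039,0.0037,-0.0015,0,0,0.0395],[0.039,0.0037,-0.0015,0,0,0.0395],[0.039,0.0037,-0.0015,0,0,0.0395],[0.039,0.0037,-0.0015,0,0,0.0395],[0.039,0.0037,-0.0015,0,0,0.0395],[0.039,0.0037,-0.0015,0,0,0.0395],[0,0,0,0,0,0],[0,0,0,0,0,0]]]'
python3 - <<'E'
from h import *
plan([.5545,.2518,.231],-.065,5)
E
```

```text
clock: 27.18
tool_pos: [0.5763, -0.1367, 0.0096]
eef_rot: [0.581, 0.814, -0.0, -0.002]
contact_force: [0.4, -0.0, 0.6]
opening: 0.794
finger_force: 0.0
clock: 28.55
tool_pos: [0.5761, -0.1386, 0.3222]
eef_rot: [0.582, 0.813, -0.0, -0.001]
contact_force: [0.1, -0.5, -2.6]
opening: 0.461
finger_force: 40.0
clock: 30.05
tool_pos: [0.5547, 0.2488, 0.3352]
eef_rot: [0.73, 0.683, -0.001, 0.0]
contact_force: [-0.4, -0.8, -1.9]
opening: 0.458
finger_force: 40.0
5 x [0.0006, -0.0001, 0.0208, -0.0002, 0.0003, -0.0004] |d|0.021 |w|0.001
```

```bash
python3 -m jog '[[[0.0006,0,0.0208,0,0,0],[0.0006,0,0.0208,0,0,0],[0.0006,0,0.0208,0,0,0],[0.0006,0,0.0208,0,0,0],[0.0006,0,0.0208,0,0,0],[0,0,0,0,0,0]]]'
python3 -m jog '[[[0,0,0,0,0,0],[0,0,0,0,0,0],[0,0,-0.02,0,0,0],[0,0,-0.06,0,0,0],[0,0,-0.06,0,0,0],[0,0,-0.06,0,0,0],[0,0,-0.05,0,0,0],[0,0,0,0,0,0],[0,0,0,0,0,0],[0,0,0,0,0,0],[0,0,0,0,0,0],[0,0,0,0,0,0]]]' 0.057
python3 -m jog '[[[0,0,0,0,0,0],[0,0,0,0,0,0],[0,0,0,0,0,0],[0,0,0,0,0,0],[0,0,0,0,0,0],[0,0,0,0,0,0],[0,0,0,0,0,0],[0,0,0,0,0,0],[0,0,0,0,0,0],[0,0,0,0,0,0]]]'
python3 - <<'E'
from h import *
s=snap('scene');save(s,'s5',3,(330,60,530,220))
E
```

```text
clock: 30.8
tool_pos: [0.5547, 0.2507, 0.2309]
eef_rot: [0.731, 0.682, -0.002, -0.0]
contact_force: [0.8, -0.5, -2.4]
opening: 0.457
finger_force: 40.0
clock: 32.3
tool_pos: [0.5552, 0.2527, 0.4812]
eef_rot: [0.73, 0.683, -0.001, -0.0]
contact_force: [0.2, 0.3, -0.5]
opening: 0.647
finger_force: 0.0
clock: 33.55
tool_pos: [0.5553, 0.2528, 0.4818]
eef_rot: [0.73, 0.683, 0.0, -0.0]
contact_force: [0.9, 0.3, -1.2]
opening: 0.645
finger_force: 0.0
```

View pics/s5.png

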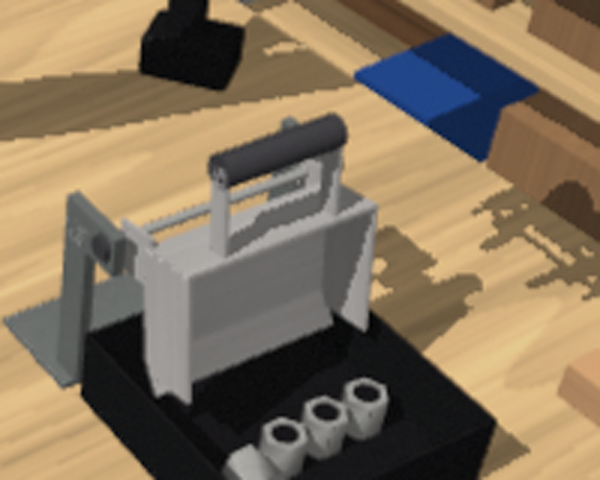

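The bucket is fully tipped with its bar at (278,148), and all four nuts went into the tote. Next I swing the bar back, pushing from the front with closed fingers.

Run:
```python
from h import *
a=plan([.601,.317,.44],-.065,3); b=plan([.601,.317,.278],-.065,5,a); c=plan([.456,.3264,.279],-.065,14,b)
```

```text
3 x [0.0224, 0.0138, 0.0139, -0.0, -0.0, -0.0005] |d|0.030 |w|0.001
5 x [0.0, 0.0, 0.0324, 0.0, 0.0, 0.0] |d|0.032 |w|0.000
14 x [-0.0, -0.0104, -0.0001, 0.0, 0.0, 0.0] |d|0.010 |w|0.000
```

```bash
python3 -m jog '[[[0.0224,0.0138,0.0139,0,0,0],[0.0224,0.0138,0.0139,0,0,0],[0.0224,0.0138,0.0139,0,0,0],[0,0,0.0324,0,0,0],[0,0,0.0324,0,0,0],[0,0,0.0324,0,0,0],[0,0,0.0324,0,0,0],[0,0,0.0324,0,0,0],[0,0,0,0,0,0]]]' 0 20
python3 -m jog '[[[0,-0.0104,0,0,0,0],[0,-0.0104,0,0,0,0],[0,-0.0104,0,0,0,0],[0,-0.0104,0,0,0,0],[0,-0.0104,0,0,0,0],[0,-0.0104,0,0,0,0],[0,-0.0104,0,0,0,0],[0,-0.0104,0,0,0,0]]]'
```

```text
clock: 34.72
tool_pos: [0.5994, 0.3167, 0.2755]
eef_rot: [0.73, 0.683, -0.003, -0.001]
contact_force: [0.3, -0.1, 0.5]
opening: 0.007
finger_force: 0.0
clock: 35.72
tool_pos: [0.5432, 0.3214, 0.2964]
eef_rot: [0.733, 0.68, 0.027, 0.015]
contact_force: [25.9, -6.4, 52.6]
opening: 0.006
finger_force: 21.8
```

The fingers rode up onto the bar because the overlap was too shallow. Back off and retry about 15 mm lower.

```bash
python3 -m jog '[[[0,0,-0.03,0,0,0],[0,0,-0.03,0,0,0],[0,0.028,0,0,0,0],[0,0.028,0,0,0,0],[0,0.028,0,0,0,0],[0,0,0,0,0,0],[0,0,0,0,0,0]]]'
python3 - <<'E'
from h import *
a=plan([.603,.317,.262],-.065,3);s=snap('wrist');save(s,'w6')
E
```

```text
clock: 36.6
tool_pos: [0.6007, 0.3175, 0.3384]
eef_rot: [0.73, 0.683, -0.0, -0.001]
contact_force: [0.2, 0.2, -0.4]
opening: -0.001
finger_force: 0.0
3 x [-0.0001, 0.0008, 0.0255, -0.0003, -0.0002, -0.0003] |d|0.025 |w|0.000
```

View pics/w6.png

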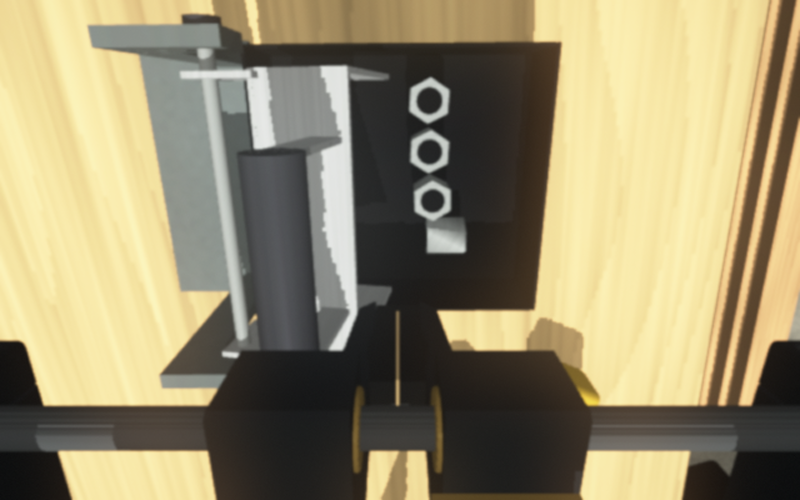

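All four nuts are in the tote: three standing at (430,100–200) and one lying at (446,236). The bar at (278,250) is still fully tipped. Pushing lower now.

```bash
python3 -m jog '[[[0,0.0008,0.0255,0,0,0],[0,0.0008,0.0255,0,0,0],[0,0.0008,0.0255,0,0,0],[0,0,0,0,0,0],[0,-0.0104,0,0,0,0],[0,-0.0104,0,0,0,0],[0,-0.0104,0,0,0,0],[0,-0.0104,0,0,0,0]]]'
python3 -m jog '[[[0,-0.01,0,0,0,0],[0,-0.01,0,0,0,0],[0,-0.01,0,0,0,0]]]'
```

```text
clock: 37.65
tool_pos: [0.5703, 0.3196, 0.2664]
eef_rot: [0.731, 0.683, 0.009, 0.005]
contact_force: [16.7, -1.0, 14.2]
opening: 0.008
finger_force: 9.0
clock: 38.02
tool_pos: [0.5399, 0.3214, 0.2668]
eef_rot: [0.731, 0.682, 0.008, 0.004]
contact_force: [6.9, -0.5, 6.6]
opening: 0.006
finger_force: 4.1
```

Now it moves with about 7 N, as expected. Continue.

```bash
python3 -m jog '[[[0,-0.01,0,0,0,0],[0,-0.01,0,0,0,0],[0,-0.01,0,0,0,0],[0,-0.01,0,0,0,0]]]'
python3 -m jog '[[[0,-0.01,0,0,0,0],[0,-0.01,0,0,0,0],[0,-0.01,0,0,0,0],[0,-0.01,0,0,0,0]]]'
```

```text
clock: 38.52
tool_pos: [0.4918, 0.3244, 0.2615]
eef_rot: [0.73, 0.683, -0.0, -0.0]
contact_force: [1.9, -0.7, -0.1]
opening: 0.01
finger_force: 1.1
clock: 39.02
tool_pos: [0.4517, 0.327, 0.2614]
eef_rot: [0.73, 0.683, -0.001, -0.0]
contact_force: [0.4, 0.4, 0.2]
opening: 0.01
finger_force: 0.0
```

```bash
python3 -m jog '[[[0,0,-0.04,0,0,0],[0,0,-0.05,0,0,0],[0,0,-0.05,0,0,0],[0,0,0,0,0,0],[0,0,0,0,0,0]]]'
python3 - <<'E'
from h import *
plan([.45,-.09,.36],.3,10);s=snap('scene');save(s,'s7',1.25)
E
```

```text
clock: 39.65
tool_pos: [0.452, 0.3269, 0.4008]
eef_rot: [0.73, 0.683, -0.001, -0.0]
contact_force: [0.0, -0.3, 0.1]
opening: 0.005
finger_force: 0.0
10 x [-0.0417, -0.0043, 0.0041, -0.0002, 0.0, -0.0366] |d|0.042 |w|0.037
```

View pics/s7.png

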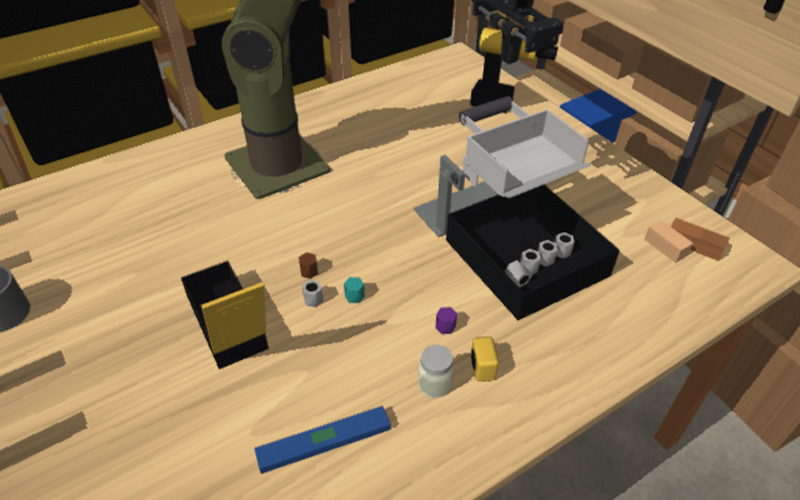

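The bucket is back upright and one nut is left, at (312,293). The bystanders haven't moved.

```bash
python3 -m jog '[[[-0.0417,-0.0043,0.0041,0,0,-0.0366],[-0.0417,-0.0043,0.0041,0,0,-0.0366],[-0.0417,-0.0043,0.0041,0,0,-0.0366],[-0.0417,-0.0043,0.0041,0,0,-0.0366],[-0.0417,-0.0043,0.0041,0,0,-0.0366],[-0.0417,-0.0043,0.0041,0,0,-0.0366],[-0.0417,-0.0043,0.0041,0,0,-0.0366],[-0.0417,-0.0043,0.0041,0,0,-0.0366],[-0.0417,-0.0043,0.0041,0,0,-0.0366],[-0.0417,-0.0043,0.0041,0,0,-0.0366],[0,0,0,0,0,0],[0,0,0,0,0,0]]]' 0.07
python3 - <<'E'
from h import *
s=snap('wrist');print(nuts(s,[(.4576,-.1378)],half=22))
a=plan([.4575,-.1377,.11],.328,5); plan([.4575,-.1377,.0105],.328,4,a)
b=plan([.4575,-.1377,.22],.328,5,a); c=plan([.385,-.3075,.2],-.09,5,b)
E
```

```text
clock: 41.2
tool_pos: [0.4504, -0.0889, 0.3596]
eef_rot: [0.594, 0.805, -0.0, -0.001]
contact_force: [-0.3, 0.8, -0.0]
opening: 0.795
finger_force: 0.0
[(array([ 0.4575, -0.1377]), np.float64(17.9), np.float64(0.0186), np.float64(0.0209))]
5 x [-0.0098, -0.0017, 0.05, -0.0003, -0.0003, -0.0054] |d|0.051 |w|0.005
4 x [0.0, 0.0, 0.0249, 0.0, 0.0, 0.0] |d|0.025 |w|0.000
5 x [0.0, 0.0, -0.022, 0.0, 0.0, 0.0] |d|0.022 |w|0.000
5 x [-0.0314, -0.0199, 0.004, 0.0, 0.0, 0.0836] |d|0.037 |w|0.084
```

```bash
python3 -m jog '[[[-0.0098,-0.0017,0.05,0,0,-0.0054],[-0.0098,-0.0017,0.05,0,0,-0.0054],[-0.0098,-0.0017,0.05,0,0,-0.0054],[-0.0098,-0.0017,0.05,0,0,-0.0054],[-0.0098,-0.0017,0.05,0,0,-0.0054],[0,0,0.0249,0,0,0],[0,0,0.0249,0,0,0],[0,0,0.0249,0,0,0],[0,0,0.0249,0,0,0],[0,0,0,0,0,0]]]'
python3 -m jog '[[[0,0,0,0,0,0],[0,0,0,0,0,0],[0,0,0,0,0,0],[0,0,0,0,0,0],[0,0,0,0,0,0],[0,0,-0.04,0,0,0],[0,0,-0.05,0,0,0],[0,0,-0.06,0,0,0],[0,0,-0.06,0,0,0]]]' 0.02 40
python3 -m jog '[[[-0.0314,-0.0199,0.004,0,0,0.0836],[-0.0314,-0.0199,0.004,0,0,0.0836],[-0.0314,-0.0199,0.004,0,0,0.0836],[-0.0314,-0.0199,0.004,0,0,0.0836],[-0.0314,-0.0199,0.004,0,0,0.0836],[0,0,0,0,0,0],[0,0,0,0,0,0]]]'
python3 - <<'E'
from h import *
plan([.385,-.3075,.019],-.09,8);s=snap('wrist');save(s,'w8')
E
```

```text
clock: 42.5
tool_pos: [0.4574, -0.1373, 0.0098]
eef_rot: [0.582, 0.813, 0.0, -0.002]
contact_force: [-0.5, -0.1, 0.0]
opening: 0.794
finger_force: 0.0
clock: 43.62
tool_pos: [0.4573, -0.1388, 0.2227]
eef_rot: [0.583, 0.813, -0.0, -0.001]
contact_force: [1.5, 1.3, -2.4]
opening: 0.461
finger_force: 40.0
clock: 44.5
tool_pos: [0.3851, -0.3079, 0.2007]
eef_rot: [0.738, 0.674, 0.0, -0.001]
contact_force: [0.2, -0.4, -1.2]
opening: 0.464
finger_force: 40.0
8 x [0.0, -0.0, 0.0227, -0.0001, -0.0002, -0.0001] |d|0.023 |w|0.000
```

View pics/w8.png

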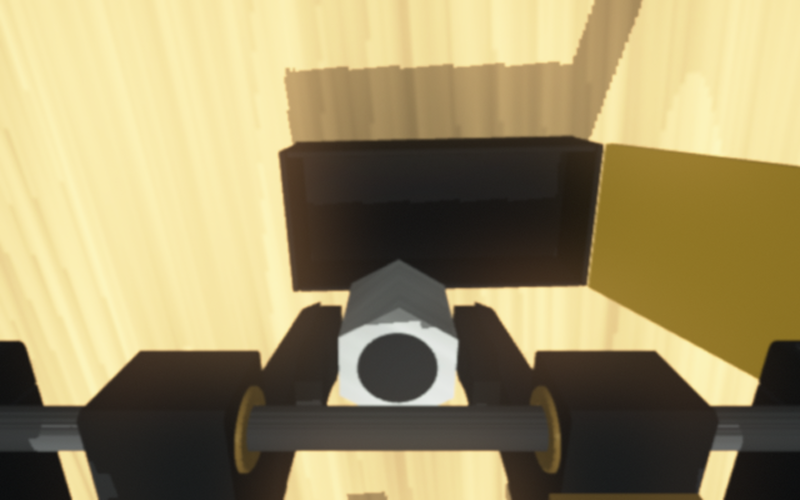

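The box rim corners show at (283,150), (600,147), (588,286) and (294,291); compare these with the target.

Run:
```python
from h import *
s=snap('wrist')
P=[px2w(s,u/1.25,v/1.25,.058) for u,v in [(282,150),(601,147),(588,286),(294,291)]]
for p in P:print(p.round(4))
print(np.mean(P,0))
```

```text
[ 0.3159 -0.2536  0.058 ]
[ 0.5197 -0.2699  0.058 ]
[ 0.5158 -0.367   0.058 ]
[ 0.3075 -0.3523  0.058 ]
[ 0.41471757 -0.31067322  0.058     ]
```

```bash
python3 -m jog '[[[0,0,0.0227,0,0,0],[0,0,0.0227,0,0,0],[0,0,0.0227,0,0,0],[0,0,0.0227,0,0,0],[0,0,0.0227,0,0,0],[0,0,0.0227,0,0,0],[0,0,0.0227,0,0,0],[0,0,0.0217,0,0,0],[0,0,0,0,0,0],[0,0,0,0,0,0]]]'
python3 -m jog '[[[0,0,0,0,0,0],[0,0,0,0,0,0],[0,0,0,0,0,0],[0,0,-0.02,0,0,0],[0,0,-0.05,0,0,0],[0,0,-0.06,0,0,0],[0,0,-0.06,0,0,0],[0,0,-0.06,0,0,0],[0,0,-0.06,0,0,0],[0,0,-0.06,0,0,0],[0,0,0,0,0,0]]]' 0.057
python3 - <<'E'
from h import *
s=snap('top');save(s,'t9',4,(400,190,500,330));st=get_state();print(st['q'].round(2))
b=plan([.63,-.325,.39],-.08,6);
b=plan([.63,-.325,.24],-.08,4,b)
E
```

```text
clock: 45.85
tool_pos: [0.3858, -0.3086, 0.0209]
eef_rot: [0.738, 0.674, 0.0, 0.0]
contact_force: [-0.1, -0.4, -2.1]
opening: 0.464
finger_force: 40.0
clock: 47.22
tool_pos: [0.3864, -0.3106, 0.3946]
eef_rot: [0.739, 0.674, 0.001, 0.005]
contact_force: [0.1, -0.5, 0.5]
opening: 0.647
finger_force: 0.0
[ 0.17  0.38  0.62  1.74 -0.25  1.09  0.78]
6 x [0.0009, 0.0408, 0.0004, 0.0007, 0.0002, -0.0019] |d|0.041 |w|0.002
4 x [0.0, 0.0, 0.0375, 0.0, 0.0, 0.0] |d|0.037 |w|0.000
```

View pics/t9.png

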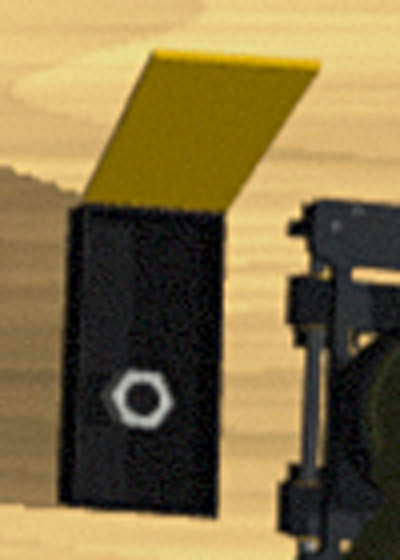

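The nut stands in the box at (141,400) and the lid is open behind it. Going behind the lid to push it shut.

```bash
python3 -m jog '[[[0.0009,0.0408,0.0004,0.0007,0,-0.0019],[0.0009,0.0408,0.0004,0.0007,0,-0.0019],[0.0009,0.0408,0.0004,0.0007,0,-0.0019],[0.0009,0.0408,0.0004,0.0007,0,-0.0019],[0.0009,0.0408,0.0004,0.0007,0,-0.0019],[0.0009,0.0408,0.0004,0.0007,0,-0.0019],[0,0,0.042,0,0,0],[0,0,0.042,0,0,0],[0,0,0.042,0,0,0],[0,0,0.042,0,0,0],[0,0,0,0,0,0],[0,0,0,0,0,0]]]' 0 20
python3 -m jog '[[[0,-0.012,0,0,0,0],[0,-0.012,0,0,0,0],[0,-0.012,0,0,0,0],[0,-0.012,0,0,0,0],[0,-0.012,0,0,0,0],[0,-0.012,0,0,0,0],[0,-0.012,0,0,0,0],[0,-0.012,0,0,0,0]]]'
```

```text
clock: 48.78
tool_pos: [0.6289, -0.3251, 0.2202]
eef_rot: [0.735, 0.678, -0.001, -0.001]
contact_force: [-0.0, -0.2, 0.4]
opening: 0.008
finger_force: 0.0
clock: 49.78
tool_pos: [0.5323, -0.3168, 0.2201]
eef_rot: [0.735, 0.678, -0.001, -0.002]
contact_force: [0.1, -0.3, -0.2]
opening: 0.006
finger_force: 0.0
```

```bash
python3 -m jog '[[[0,-0.012,0,0,0,0],[0,-0.012,0,0,0,0],[0,-0.012,0,0,0,0],[0,-0.012,0,0,0,0],[0,0,0,0,0,0],[0,0,-0.05,0,0,0],[0,0,-0.05,0,0,0],[0,0,-0.05,0,0,0],[0,0,0,0,0,0],[0,0,0,0,0,0],[0,0,0,0,0,0],[0,0,0,0,0,0]]]'
python3 -m jog '[[[0.04,0,0,0,0,0],[0.04,0,0,0,0,0],[0.04,0,0,0,0,0],[0.04,0,0,0,0,0],[0,0,0,0,0,0],[0,0,0,0,0,0],[0,0,0,0,0,0],[0,0,0,0,0,0]]]'
python3 - <<'E'
from h import *
s=snap('scene');save(s,'s10')
E
```

```text
clock: 51.28
tool_pos: [0.4856, -0.3127, 0.369]
eef_rot: [0.735, 0.678, -0.002, -0.003]
contact_force: [-0.3, -0.8, -0.3]
opening: 0.002
finger_force: 0.0
clock: 52.28
tool_pos: [0.4984, -0.1548, 0.3702]
eef_rot: [0.736, 0.677, -0.002, -0.001]
contact_force: [0.6, 0.4, 0.0]
opening: 0.004
finger_force: 0.0
```

View pics/s10.png

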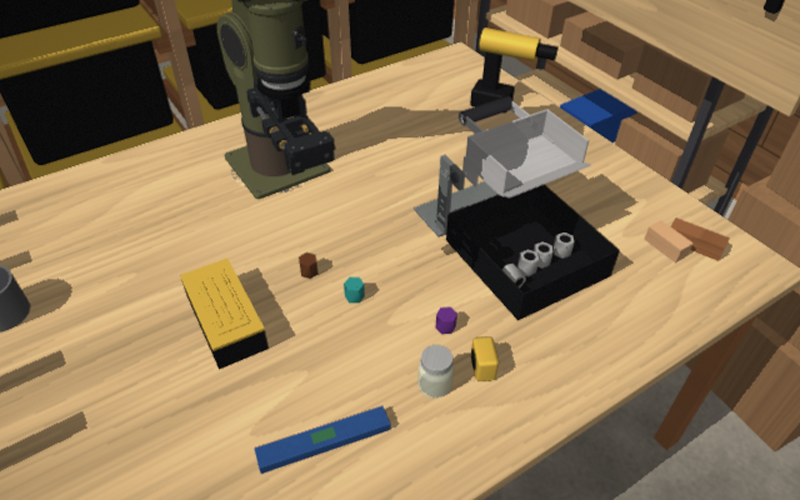

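The lid is shut flat at (223,310), the bucket is upright, and four nuts are in the tote at (510–565,245–275). The bystanders are unmoved. Handing in.

```bash
python3 -c "from plant import *;print(finish_job())"
```

```text
the job is handed in; nothing more can be done
None
```

I handed the job in: the fourth nut tripped the bucket and all four went into the tote, the bucket is back upright, and the one leftover nut is in the stock box with its lid shut. The hand-in gave no verdict, so this rests on the last camera view.

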